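Open a child-resistant reagent bottle and put its dropping pipette in

TASK

Get the white square reagent bottle that leans in the steel rest ready for dosing: press its child-resistant cap down against the spring, turn it counter-clockwise past its catches while it is held down, take it off and set it down flat, right way up, on the white tray. Then take the dropping pipette (the glass one with the rubber teat) out of the rack and stand it, tip down, in the open bottle. Leave the bottle seated in its rest and do not shove or knock over any of the other things.

Things in the scene. Friction and masses are not known exactly. Their poses are not given: they have to be found in the camera images.
- cap_center (a point): Centre (on the axis, half-way up) of the grey ribbed cap, a cylinder 63 mm across and 34 mm high, shut on the bottle; z points out of its roof along the bottle's axis. Turned free, it is lifted straight along that axis; it must rise 25 mm to clear the neck. About 65 g. Standing on the tray, skirt down, its centre is 20 mm above the bench.
- bottle_mouth (a point): Centre of the mouth (neck's rim) of the white bottle, 3 mm above the shut cap's centre along the axis. z points out of the mouth along the bottle's axis, which leans 28 degrees from vertical, the top towards its -x (roughly to the robot). Neck 44 mm outside, with lugs 52 mm, and 37 mm inside; inner floor 119 mm below the mouth.
- rest: Steel sheet rest: inclined pockets on a base 128 x 194 mm, origin under its middle, front to its -x. The white bottle leans in the square pocket of its -y half, a short amber bottle with a black cap in the +y half, 101 mm beside it, its top below the grey cap's lower rim. Fixed.
- tray: White tray, 170 mm along its x by 240 mm along its y, rim 14 mm high, inner floor 3 mm above the bench; origin under its middle. A jar (58 mm across, 88 mm high) and a beaker (52 mm across, 56 mm high) stand in its +y half, both beyond y = 45 mm; the -y half is free. Fixed.
- pipette_teat (a point): Middle of the pipette's black rubber teat, a cylinder 20 mm across and 44 mm long, 160 mm above the tip; z points from tip to teat. Below it a glass tube 8.4 mm thick. The pipette is 186 mm long, about 30 g, and stands upright in one of the rack's holes, tip on the rack's base. The teat is the place to grip.
- pipette_tip (a point): The pipette's tip, the lower end of the glass tube, 160 mm below the middle of the teat. Standing in the bottle, the tip must be more than 60 mm below the mouth.
- rack: White rack, 60 mm along its x by 206 mm along its y, 89 mm high, origin under its middle; three 12 mm square holes in a row along y, 62 mm apart. They hold, in any order, the pipette, a glass stirring rod (176 mm long, 7 mm thick) and a steel spatula (181 mm long, blade 18 mm wide on top). Fixed. A thing in it is free after rising 90 mm.
- bottle: White square bottle, 70 x 70 mm, 88 mm to the shoulder, 122 mm to the mouth; origin at the centre of its underside, axes as bottle_mouth. About 0.36 kg, open inside, loose in the rest's square pocket, which keeps it from turning; it may rock a millimetre or two. The shut cap's lower rim is 11 mm above its shoulder.
- cap: The cap; origin at its lower rim's centre. Lugs inside it are caught behind hooked teeth of the neck. Push it 4 to 6 mm down its axis (spring 5 N at first, 12 N at 3.5 mm, 18 N at 6.5 mm, the end), hold it down and turn it counter-clockwise as seen from above its roof: free from 35 degrees on (aim at 60), stopped at 88. Unpressed it turns 5 degrees; clockwise never.
- pipette: The pipette itself; origin at its tip.
- rod: Bystander: glass stirring rod in the rack; origin at its lower end.
- spatula: Bystander: steel spatula in the rack; origin at its lower end.
- jar: Bystander: white jar on the tray; origin under its middle.
- beaker: Bystander: small glass beaker on the tray; origin under its middle.
- amber: Bystander: amber bottle, 60 mm across and 98 mm long, leaning in the rest beside the white bottle; origin at its underside.
- dishes: Bystander: stack of three clear dishes, 90 mm across and 46 mm high, near the robot; origin under its middle.
- washbottle: Bystander: white wash bottle with a red spout, 68 mm across and 186 mm high; origin under its middle.
- timer: Bystander: small white bench timer, 60 mm wide and 72 mm high; origin under its middle.
- tipbox: Bystander: blue box of tips with a clear lid, 85 x 120 x 67 mm; origin under its middle.
There are look-alikes about, which are no part of the job. There is more than one size of the pipette; the job needs the smallest. What is shaped like the cap but green or turquoise is not meant.

How it is judged (in metres and radians):
On the way, in this order (a step that is already met when the one before it is completed fails the run):
1. the cap is pushed at least 2.5 mm down and, held down, turned more than 20 degrees past its catches (z of cap_center in the frame of bottle_mouth between -0.015 and -0.0055 m and angle between the x axis of cap_center and the x axis of bottle_mouth, either way round above 0.35 rad and angle between the z axis of cap_center and the z axis of bottle_mouth, either way round below 0.15 rad), for 0.05 s.
2. the cap lies flat, right way up and released, on the tray (x of cap_center in the frame of tray between -0.085 and 0.085 m and y of cap_center in the frame of tray between -0.12 and 0.12 m and height (world z) of cap_center between 0.012 and 0.026 m and angle between cap_center's own z axis and vertical below 0.15 rad and contact force between the fingers and cap below 0.05 N and linear speed of cap below 0.03 m/s), for 0.2 s.
At the end, for the whole second after the job is handed in: Cap flat (within 9 degrees) and right way up on the tray; pipette in the bottle, tip more than 60 mm below the mouth; both released and at rest; the bottle seated in its rest, its mouth within 12 mm of where it began (all of step 2 and z of pipette_tip in the frame of bottle_mouth below -0.06 m and x of pipette_tip in the frame of bottle_mouth between -0.036 and 0.036 m and y of pipette_tip in the frame of bottle_mouth between -0.036 and 0.036 m and linear speed of each of pipette, bottle below 0.03 m/s and contact force between the fingers and pipette below 0.05 N and distance of bottle_mouth from where it was at the start of the episode below 0.012 m); the robot touches nothing.
It fails at once if the stirring rod or spatula shoved more than 40 mm or knocked over (distance of any of rod, spatula from where it was at the start of the episode above 0.04 m or angle between any of rod, spatula's own z axis and vertical above 0.5 rad).
It fails at once if the jar or beaker on the tray shoved more than 40 mm or knocked over (distance of any of jar, beaker from where it was at the start of the episode above 0.04 m or angle between any of jar, beaker's own z axis and vertical above 0.5 rad).
It fails at once if the amber bottle shoved more than 40 mm or knocked over (distance of amber from where it was at the start of the episode above 0.04 m or angle between amber's own z axis and vertical above 0.9 rad).
It fails at once if the dishes or wash bottle shoved more than 40 mm or knocked over (distance of any of dishes, washbottle from where it was at the start of the episode above 0.04 m or angle between any of dishes, washbottle's own z axis and vertical above 0.5 rad).
It fails at once if the timer or tip box shoved more than 40 mm or knocked over (distance of any of timer, tipbox from where it was at the start of the episode above 0.04 m or angle between any of timer, tipbox's own z axis and vertical above 0.5 rad).
It also fails if it takes over 61 s, if anything falls off the work surface, if the arm or the gripper's body presses on something with over 40 N, if the wrist force passes 120 N, or if a joint passes its speed limit or range.

ROBOT

A 6-joint arm with a two-finger parallel gripper is mounted at the origin on the work surface. World frame = base frame: x ahead of the robot, y to its left, z up, the work surface at z = 0. Lengths are in mm, angles in rad, forces in N, time in s.
With the tool pointing down it reaches from about 350 to 775 mm from the base axis. Payload 7.3 kg.
Tool frame: the origin (TCP) lies between the finger pads; the fingertips stand 8 mm ahead of it and the grasp point (between the pads) lies 11 mm behind it; y points along the fingers, z is the direction in which the jaws open and shut, and the axes are right-handed (so a half turn about y gives the same grasp; the last joint's range is limited). The gripper opens to 92 mm and grips with 3 to 60 N. Pads are 19 mm wide; open, the fingers measure 130 mm over their backs; the gripper's body (75 mm by 190 mm) begins 47 mm behind the grasp point.
Start: joints at [1.021, 0.342, 1.524, -0, 1.275, -0.146], TCP at [206.268, 482.802, 234.741] pointing down, gripper open.
Joint ranges: [-2.53, 2.53], [-0.77, 2.02], [0.04, 2.7], [-1, 4.14], [0.28, 2.66], [-3.11, 3.11]. Speed limits (rad/s): [2.57, 2.57, 3.14, 3.14, 3.14, 3.14].

INTERFACE

Orientations are given as [roll, pitch, yaw] about the fixed x, y, z axes, in that order (R = Rz(yaw) Ry(pitch) Rx(roll)).
In Python, from plant import bot, vision, job gives the robot as it stands. The module is installed in compiled form; this text tells all that it offers.
- The arm moves only by the tool arm_command, never from a script. Its argument "deltas" is a list of rows, each a list of 4 numbers: the shift along the tool's x, y, z in m, then the turn about the tool's y in degrees. In form: [[x, y, z, twist], ...]. A call has 1 to 5 rows; each row shifts and turns the commanded pose from where the row before left it, along the tool's axes as they then stand; what a row does not reach is not made up. A row lasts 1/10 s, in which the tool goes at most 50 mm and 8.59 degrees, less where a joint would pass 70% of its speed; a pose out of reach is approached as far as the arm can. A call is refused whole if a number of a shift passes 0.05 or a number of a turn 8.59, either way. A call with a gripper value outside its range is refused whole. "claw" is the closure in counts, from 0 (fully open) to 255 (shut), set as the call begins (left out, the last holds). The fingers move at their own pace and stop on an object; the grip force is fixed at half the most. Time passes only in rows, so rows that do not move let the fingers close. It gives the time, the measured TCP pose, the force and the opening at its end, in the units of the state.
- bot.get_obs(): the state, without advancing time (a new reading comes with each control period).
- vision.capture(name): name is "scene" or "side" or "wrist"; returns a dict with "img" (400x640x3 uint8, red, green, blue), "camera_matrix" (3x3 intrinsics, pixels), "world_to_cam" (4x4, takes a point from world to camera coordinates); the wrist camera has in their place "mount" (4x4, takes a point from camera to tool coordinates, whose origin is the TCP and whose axes are the tool frame's). Camera axes: x right, y down, z forward; pixel columns grow to the right and rows downward; lengths in mm; the calibration is good to about 2 mm. A picture is of the moment at which its call begins: read the wrist's pose just before it. There is no depth.
- job.close_job(): hands the job in, once; it reports no verdict.
Trained networks look in a picture, given as the dict that the camera call returned (one of the last four; its "shot" number tells which), for a name from the list of things; names that differ only in an ending like _2 or _b are one class to them, and where a whole thing is asked for, a point or a joint stands for the part that bears it (a point fixed in the world has none). Each returns a list of dicts, best first, with "confidence" (0 to 1); they miss things now and then, are a little off and sometimes report something else, mostly with a low value. They report only what shows in the picture. A call takes as long as a camera call. They do not tell look-alikes from the thing itself.
- vision.find_in(picture, name): "xyz" ([x, y, z] in mm, in the coordinates of the camera as it stood for that picture, good to about 4 mm: the middle of the surface that is visible of it).
- vision.regions_of(picture, name): "mask" (400x640 bool, what is visible of it).
The state is a dict: "time": time; "joint_positions": joint angles; "dq": joint speeds; "tau": joint torques, N m; "tool_pos": TCP position; "tcp_rot": TCP orientation; "contact_force": force on the tool from outside, world axes, zero at the start; "moment": the same for the moment, N m; "grip_width": finger opening in mm.
Only numpy, scipy, OpenCV 4.12 (cv2) and the standard library are available. Lean on these libraries where they do the work, as an engineer would, in place of code of your own. Each camera call takes 0.05 s, during which the arm holds its last target. There are 200 camera calls.

## Working session

There is one attempt and no reset: what is moved stays moved. The work goes in short steps, Python scripts to look and compute and a tool call to move; the robot and the scene stay as the last step left them, time stands still between calls to the robot, and variables do not carry over. Pictures are saved under pics/ and viewed, about 8 in all and at most 12, crops included, and the job is handed in when it is done.

Besides the shell and the picture viewer there is one more tool, called after "Request:" as name(argument=value, ...) on one line, values as JSON. arm_command: Moves the arm, as the interface text tells. Its arguments: {"type":"object","properties":{"deltas":{"type":"array","items":{"type":"array","items":{"type":"number"}}},"claw":{"type":"number"}},"required":["deltas"]}

```bash
mkdir -p pics
cat > h.py <<'E'
import numpy as np, cv2
from plant import bot, vision, job
from scipy.spatial.transform import Rotation as R
def T():
    o=bot.get_obs(); M=np.eye(4); M[:3,:3]=R.from_euler('xyz',o['tcp_rot']).as_matrix(); M[:3,3]=o['tool_pos']; return M
def shot(n):
    t=T(); p=vision.capture(n)
    p['c2w']=t@p['mount'] if n=='wrist' else np.linalg.inv(p['world_to_cam']); return p
def find(p,name,k=3):
    return [(round(d['confidence'],2),np.round((p['c2w']@np.r_[d['xyz'],1])[:3],1)) for d in vision.find_in(p,name)[:k]]
def save(p,f): cv2.imwrite('pics/'+f,p['img'][:,:,::-1])
def proj(p,X):
    c=np.linalg.inv(p['c2w'])@np.r_[X,1]; u=p['camera_matrix']@c[:3]; return u[:2]/u[2]
E
python3 - <<'E'
from h import *
o=bot.get_obs(); print(o); print(T().round(3))
for n in ['scene','side']:
    p=shot(n); save(p,n+'0.png'); print(n,p['camera_matrix'].round(1).tolist(),p['c2w'].round(2).tolist())
    for k in ['cap_center','bottle_mouth','rest','tray','pipette_teat','pipette_tip','rack','bottle','cap','rod','spatula','amber','jar','beaker','dishes','washbottle','timer','tipbox']: print(k,find(p,k))
E
```

```text
{'time': 0.0, 'joint_positions': array([ 1.02100800e+00,  3.42732940e-01,  1.52502314e+00,  2.28160667e-06,
        1.27540111e+00, -1.45999885e-01]), 'dq': array([-1.68189780e-03, -4.45462095e-04,  1.34944343e-03, -2.97511062e-04,
       -2.86439244e-04, -5.06524469e-05]), 'tau': array([-1.97979352e-03, -4.31248212e+01, -2.44217813e+01,  7.16175302e-02,
        5.61544276e-02, -1.45455815e-04]), 'tool_pos': array([206.04337125, 482.44446296, 234.03751647]), 'tcp_rot': array([-1.57234391e+00,  2.29771106e-04, -4.03789291e-01]), 'contact_force': array([-0.17252952, -0.13362214,  0.21982112]), 'moment': array([-0.00466962, -0.00776044, -0.05877362]), 'grip_width': 91.58480078628808}
[[ 9.20000e-01 -1.00000e-03  3.93000e-01  2.06043e+02]
 [-3.93000e-01 -1.00000e-03  9.20000e-01  4.82444e+02]
 [-0.00000e+00 -1.00000e+00 -2.00000e-03  2.34038e+02]
 [ 0.00000e+00  0.00000e+00  0.00000e+00  1.00000e+00]]
scene [[449.8, 0.0, 316.3], [0.0, 449.8, 195.3], [0.0, 0.0, 1.0]] [[-0.84, 0.32, -0.44, 1073.93], [0.55, 0.47, -0.69, 771.49], [-0.01, -0.82, -0.57, 763.87], [0.0, 0.0, 0.0, 1.0]]
cap_cente
[... 2242 characters left out ...]
array([ 450.4, -138. ,   32.2])), (0.56, array([ 655.5, -219. ,   28.4]))]
rod [(0.64, array([ 426.1, -256.9,   33.3])), (0.47, array([711.7, 255. ,  87.6])), (0.37, array([508. , 384.3, 134.9]))]
spatula []
amber [(0.53, array([ 773.6, -196.8,   32.4])), (0.45, array([503.7, 256.9,  71.3]))]
jar []
beaker [(0.77, array([ 426.5, -256.4,   36.1])), (0.39, array([506.6, 382.7, 138.6]))]
dishes [(0.92, array([419.2,  18.3,  44.3]))]
washbottle [(0.81, array([710.9, 254.7,  85.2])), (0.34, array([ 665.2, -405.6,   65.4]))]
timer [(0.65, array([ 770.6, -194.4,   34.7]))]
tipbox [(0.78, array([ 665.1, -405.3,   66.2])), (0.71, array([505.4, 383.8, 138.7])), (0.16, array([ 769.2, -196.1,   33.8]))]
```

```bash
ls -la
```

```text
total 16
drwxr-xr-x  3 agent agent 4096 Dec  4 20:48 .
drwxr-xr-x 23 root  root  4096 Dec  4 20:48 ..
-rw-r--r--  1 agent agent  674 Dec  4 20:48 h.py
drwxr-xr-x  2 agent agent 4096 Dec  4 20:48 pics
```

View pics/scene0.png

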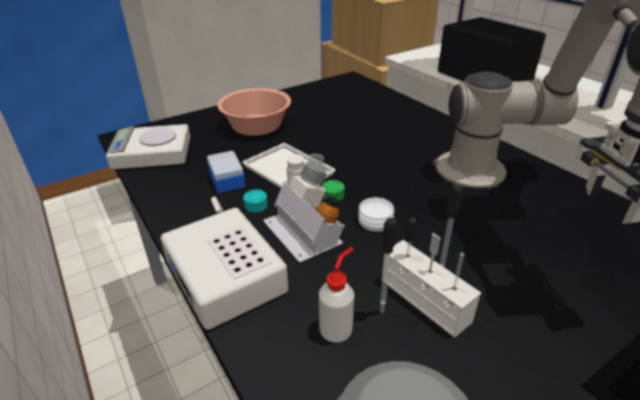

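View pics/side0.png

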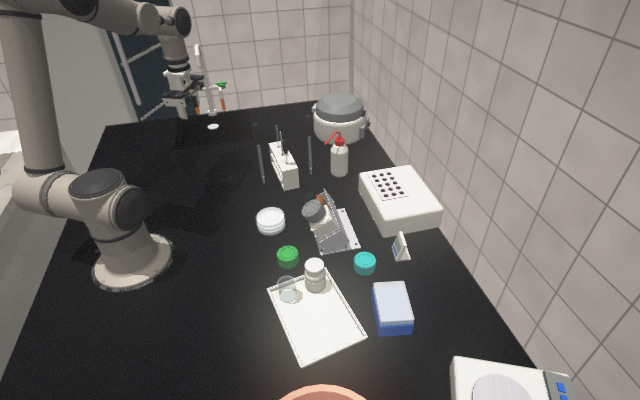

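Request:
arm_command(deltas=[[0, -0.05, 0, 0], [0, -0.04, 0, 0], [0.036, 0, -0.034, 0], [0.036, 0, -0.034, 0], [0.036, 0, -0.034, 0]])

```text
time: 2.4
tool_pos: [265.7, 345.2, 324.9]
tcp_rot: [-1.57, -0.001, -0.402]
contact_force: [0.6, 0.5, 0.3]
grip_width: 92.0
```

Request:
arm_command(deltas=[[0.036, 0, -0.034, 0], [0.036, 0, -0.034, 0], [0.036, 0, -0.034, 0], [0.036, 0, -0.034, 0], [0.036, 0, -0.034, 0]])

```text
time: 2.9
tool_pos: [364.5, 117.6, 325.1]
tcp_rot: [-1.57, -0.001, -0.404]
contact_force: [0.2, 0.2, -0.2]
grip_width: 92.1
```

Request:
arm_command(deltas=[[0.036, 0, -0.034, 0], [0.036, 0, -0.034, 0], [0.036, 0, -0.034, 0], [0, 0, 0, 0], [0, 0, 0, 0]])

```text
time: 3.4
tool_pos: [423.4, -17.4, 324.4]
tcp_rot: [-1.571, 0.001, -0.407]
contact_force: [-0.8, 1.0, 0.3]
grip_width: 91.9
```

```bash
cat > look.py <<'E'
import sys
from h import *
print(bot.get_obs()['time'],T().round(3).tolist())
p=shot('wrist'); save(p,sys.argv[1]); print(p['mount'].round(2).tolist(),p['camera_matrix'].round(1).tolist())
for k in sys.argv[2:]: print(k,find(p,k))
E
python3 look.py w1.png cap_center bottle_mouth bottle cap rest tray amber jar beaker dishes
```

```text
3.4 [[0.918, -0.001, 0.396, 423.408], [-0.396, 0.001, 0.918, -17.436], [-0.001, -1.0, 0.0, 324.39], [0.0, 0.0, 0.0, 1.0]]
[[0.0, 0.97, 0.24, -65.89], [0.0, -0.24, 0.97, -149.94], [1.0, -0.0, -0.0, 0.67], [0.0, 0.0, 0.0, 1.0]] [[327.9, 0.0, 319.6], [0.0, 327.9, 207.3], [0.0, 0.0, 1.0]]
cap_center [(0.9, array([ 446.3, -117.6,   30.9])), (0.87, array([534.6, -77.4, 150.3]))]
bottle_mouth [(0.62, array([579.9, -48.8, 119.8]))]
bottle [(0.69, array([578.6, -47.7, 119.1])), (0.2, array([499.9, 277.1,  86.3]))]
cap [(0.98, array([ 447.3, -121. ,   37. ])), (0.97, array([538.4, -79.2, 153.1]))]
rest [(0.72, array([597. ,  -6.2,  35.2]))]
tray [(0.76, array([ 401.5, -240.9,    7.7]))]
amber [(0.74, array([543.2,  30.1,  86.5])), (0.18, array([496.6, 281.9,  86.8]))]
jar [(0.55, array([ 525.3, -218.5,   61. ]))]
beaker [(0.83, array([ 426.6, -262.1,   25.6])), (0.27, array([500.9, 279.5,  88.2]))]
dishes [(0.77, array([419.6,  37.4,  40.7]))]
```

View w1.

View pics/w1.png

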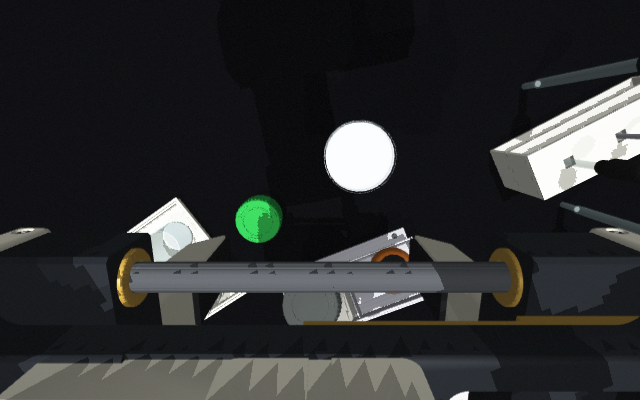

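Request:
arm_command(deltas=[[0.048, 0, 0, 0], [0.048, 0, 0, 0], [0.048, 0, 0, 0], [0.048, 0, 0, -8], [0.0, 0, 0, -8]])

```text
time: 4.45
tool_pos: [603.8, -94.6, 320.1]
tcp_rot: [-1.57, 0.004, -0.121]
contact_force: [-1.2, -0.2, -0.6]
grip_width: 91.4
```

Request:
arm_command(deltas=[[0.0, 0, 0, -7.2], [0, 0, 0, 0], [0, 0, 0, 0]])

```text
time: 4.75
tool_pos: [600.0, -92.0, 324.7]
tcp_rot: [-1.571, 0.0, -0.002]
contact_force: [-0.1, -0.9, -0.5]
grip_width: 91.7
```

```bash
python3 look.py w2.png cap_center bottle_mouth bottle cap rest tray amber jar beaker dishes
```

```text
4.75 [[1.0, -0.0, 0.002, 599.953], [-0.002, 0.0, 1.0, -92.042], [-0.0, -1.0, 0.0, 324.72], [0.0, 0.0, 0.0, 1.0]]
[[0.0, 0.97, 0.24, -65.59], [0.0, -0.24, 0.97, -149.94], [1.0, -0.0, -0.0, 0.79], [0.0, 0.0, 0.0, 1.0]] [[327.9, 0.0, 319.6], [0.0, 327.9, 207.3], [0.0, 0.0, 1.0]]
cap_center [(0.97, array([ 452.4, -123.2,   29.1])), (0.86, array([542.2, -79.2, 151.7])), (0.73, array([ 656.8, -205.5,   33.2]))]
bottle_mouth [(0.89, array([585.8, -80.8, 123.3]))]
bottle [(0.76, array([586.3, -84.1, 120.6])), (0.38, array([518.1, 257.4,  97.7]))]
cap [(0.8, array([ 446.9, -121.8,   36.7])), (0.74, array([ 657.2, -204.6,   34.4])), (0.7, array([541.2, -80.3, 150.1]))]
rest [(0.7, array([619.3, -26.2,  35. ])), (0.31, array([ 773.6, -182.3,   62.1]))]
tray [(0.98, array([ 474.2, -353.3,    4.5]))]
amber [(0.79, array([576.5,  18.5,  99.6])), (0.48, array([522.5, 257. ,  94.1])), (0.35, array([522.5, 220.2,  82.4]))]
jar [(0.83, array([ 508.3, -228.6,   89.2]))]
beaker [(0.88, array([ 425.1, -260.6,   30.5])), (0.56, array([ 508.1, -226.5,   88.7]))]
dishes [(0.67, array([430.2,  33.5,  46.1]))]
```

View pics/w2.png

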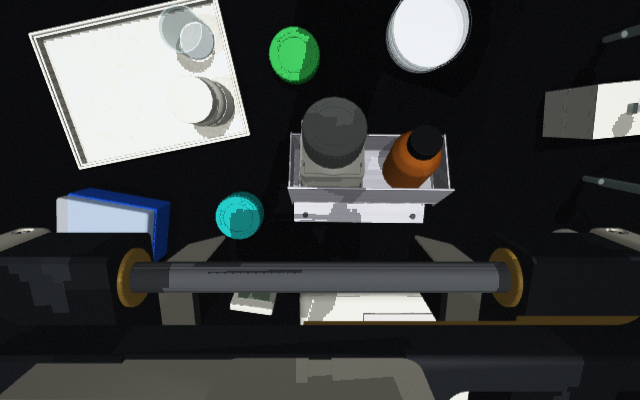

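```bash
cat > fit.py <<'E'
from h import *
from scipy.optimize import minimize
def cyl(p,c,yaw,h=34,r=31.5,tilt=28):
    A=(R.from_euler('z',yaw,degrees=True)*R.from_euler('y',-tilt,degrees=True)).as_matrix()
    a=np.arange(0,2*np.pi,.1); P=np.r_[[np.r_[r*np.cos(t),r*np.sin(t),s*h/2] for t in a for s in (-1,1)]]@A.T+c
    q=np.array([proj(p,x) for x in P]).astype(np.float32)
    m=np.zeros((400,640),np.uint8); cv2.fillConvexPoly(m,(cv2.convexHull(q)*16).astype(np.int32),1,shift=4,lineType=8); return m>0
def pick(p,name,near,d=70):
    for r,f in zip(vision.regions_of(p,name),[0]*9):
        m=r['mask'].astype(bool); v,u=np.nonzero(m); 
        if len(u) and np.hypot(*(np.r_[u.mean(),v.mean()]-proj(p,near)))<d*.5: return m
if __name__=='__main__':
    near=np.array([548,-78,140.]); V=[]
    for n in ['wrist','side']:
        p=shot(n); m=pick(p,'cap',near)
        if m is None: m=pick(p,'cap_center',near)
        print(n,None if m is None else (m.sum(),np.argwhere(m).mean(0)))
        if m is not None: V.append((p,m))
    def cost(v,V=V): return sum(1-(cyl(p,v[:3],v[3])&m).sum()/(cyl(p,v[:3],v[3])|m).sum() for p,m in V)
    for VV in [V,V[:1],V[1:]]:
        if VV:
            s=minimize(cost,np.r_[near,0],args=(VV,),method='Nelder-Mead',options=dict(initial_simplex=np.r_[near,0]+np.vstack([np.zeros(4),np.diag([10,10,10,8])]),xatol=.1,fatol=1e-4,maxiter=250)); print(s.x.round(1),s.fun)
    p=V[0][0]; im=p['img'].copy(); im[cv2.morphologyEx(cyl(p,s.x[:3],0).astype(np.uint8),cv2.MORPH_GRADIENT,np.ones((2,2)))>0]=[255,0,0]
    # tray
    ts=[m['mask'] for m in vision.regions_of(p,'tray')[:1]]
    q=shot('side'); tt=[m['mask'] for m in vision.regions_of(q,'tray')[:1]]
    for P,mm in ((p,ts),(q,tt)):
        for m in mm:
            c=max(cv2.findContours(m.astype(np.uint8),0,2)[0],key=cv2.contourArea)[:,0]
            K=P['camera_matrix']; d=(np.c_[c,np.ones(len(c))]@np.linalg.inv(K).T)@P['c2w'][:3,:3].T; o=P['c2w'][:3,3]
            W=(o+d*((10-o[2])/d[:,2])[:,None])[:,:2].astype(np.float32); print('tray',cv2.minAreaRect(W))
E
python3 fit.py
```

```text
wrist (np.int64(3766), array([132.25836431, 333.80031864]))
side (np.int64(435), array([211.0137931 , 313.88505747]))
[543.6 -76.8 134.8   4.3] 0.10098862572634626
[543.3 -76.8 129.3   6.6] 0.021293375394321745
[544.9 -70.9 130.1   4.4] 0.05434782608695654
tray ((483.2464904785156, -327.4628601074219), (181.08987426757812, 250.50205993652344), 10.988100051879883)
tray ((485.212158203125, -324.2568359375), (181.21038818359375, 254.6695556640625), 10.834939956665039)
```

Request:
arm_command(deltas=[[0.02, 0.03, -0.03, 0], [0.02, 0.03, -0.03, 0], [0, 0, 0, 0], [0, 0, 0, 0]])

```text
time: 6.05
tool_pos: [639.8, -152.5, 263.4]
tcp_rot: [-1.57, 0.002, -0.0]
contact_force: [-0.4, 0.6, 1.5]
grip_width: 91.7
```

```bash
cat > fit2.py <<'E'
from fit import *
near=np.array([543.5,-77,132.]); V=[]
for n in ['wrist','scene']:
    p=shot(n); m=pick(p,'cap',near,60)
    if m is None: m=pick(p,'cap_center',near,60)
    if m is not None: V.append((p,m)); print(n,m.sum())
    if n=='wrist': save(p,'w3.png')
def cost(v,V): return sum(1-(cyl(p,v[:3],v[3])&m).sum()/(cyl(p,v[:3],v[3])|m).sum() for p,m in V)
for VV in [V,V[:1],V[1:]]:
    if VV: s=minimize(cost,np.r_[near,0],args=(VV,),method='Nelder-Mead',options=dict(initial_simplex=np.r_[near,0]+np.vstack([np.zeros(4),np.diag([10,10,10,8])]),xatol=.1,fatol=1e-4,maxiter=250)); print(s.x.round(1),s.fun)
for z in (126,130,134,138):
    s=minimize(lambda v:cost(np.r_[v[0],v[1],z,0],V[:1]),near[:2],method='Nelder-Mead',options=dict(initial_simplex=near[:2]+np.array([[0,0],[8,0],[0,8]]),xatol=.1,fatol=1e-4)); print(z,s.x.round(1),s.fun)
E
python3 fit2.py
```

```text
wrist 6617
scene 416
[542.4 -77.3 137.1   5.3] 0.1191940091461623
[543.1 -76.7 133.4   1.6] 0.01854621597367634
[540.2 -77.5 135.2   4. ] 0.06516853932584266
126 [541.8 -74.4] 0.0462445216865649
130 [542.3 -75.6] 0.022349743279975853
134 [543.2 -76.9] 0.019397194867203815
138 [543.6 -78.1] 0.03378674857393593
```

Request:
arm_command(deltas=[[-0.033, 0, 0.025, 7], [-0.033, 0, 0.025, 0], [-0.03, 0, 0.025, 0], [0, 0, 0, 0]])

```text
time: 6.65
tool_pos: [547.7, -66.1, 266.8]
tcp_rot: [-1.57, -0.001, -0.117]
contact_force: [-0.1, -0.8, -0.6]
grip_width: 92.2
```

Request:
arm_command(deltas=[[0, 0, 0, 7], [0, 0, 0, 7], [0, 0, 0, 6], [0, 0, 0, 0], [0, 0, 0, 0]])

```text
time: 7.15
tool_pos: [550.9, -69.8, 265.5]
tcp_rot: [-1.57, -0.002, -0.467]
contact_force: [0.4, 0.3, 0.3]
grip_width: 91.8
```

```bash
cat > to.py <<'E'
import sys
from h import *
t=T(); g=np.array(list(map(float,sys.argv[1:4]))); print(bot.get_obs()['time'],t[:3,3].round(1),np.degrees(np.arctan2(t[1,0],t[0,0])).round(1),'d',(t[:3,:3].T@(g-t[:3,3])).round(1))
E
python3 to.py 543 -77 131
```

```text
7.15 [550.9 -69.8 265.5] -26.7 d [ -4.1 134.5 -10. ]
```

Request:
arm_command(deltas=[[-0.004, 0.03, -0.01, 0], [0, 0.03, 0, 0], [0, 0.03, 0, 0], [0, 0, 0, 0]])

```text
time: 7.55
tool_pos: [540.3, -76.4, 171.4]
tcp_rot: [-1.572, 0.007, -0.468]
contact_force: [-0.2, 0.8, -0.1]
grip_width: 91.7
```

```bash
python3 to.py 543 -77 131; python3 -c "
from h import *
p=shot('side'); im=p['img'][160:290,230:400]; cv2.imwrite('pics/s1.png',cv2.resize(im[:,:,::-1],None,fx=4,fy=4,interpolation=cv2.INTER_CUBIC))"
```

```text
7.55 [540.3 -76.4 171.4] -26.8 d [ 2.9 40.4  0.8]
```

View pics/s1.png

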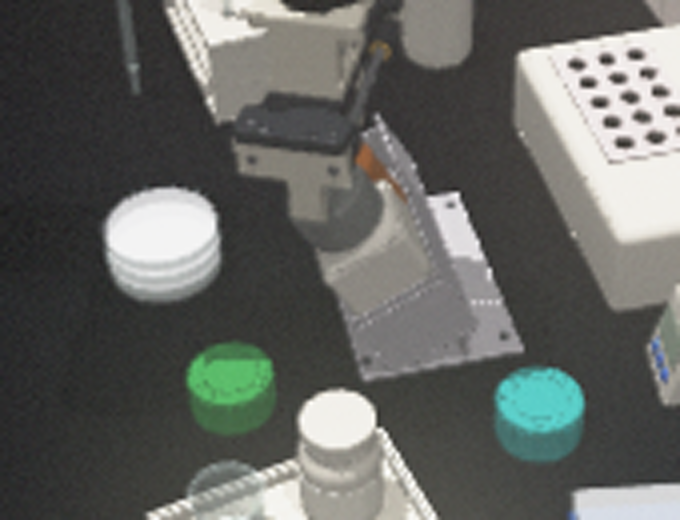

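Request:
arm_command(deltas=[[0.003, 0.02, 0.001, 0], [0, 0.015, 0, 0], [0, 0.005, 0, 0], [0, 0, 0, 0]])

```text
time: 8.0
tool_pos: [546.2, -77.6, 135.7]
tcp_rot: [-1.571, -0.001, -0.469]
contact_force: [0.4, 0.2, 0.2]
grip_width: 91.5
```

```bash
python3 to.py 543 -77 131; python3 -c "
from h import *
o=bot.get_obs(); print(o['contact_force'],o['grip_width'])"
```

```text
8.0 [546.2 -77.6 135.7] -26.9 d [-3.1  4.7 -0.9]
[0.37152171 0.21506715 0.17558643] 91.4971153934573
```

Request:
arm_command(deltas=[[-0.003, 0.005, -0.001, 0], [0, 0, 0, 0], [0, 0, 0, 0]])

```text
time: 8.3
tool_pos: [542.6, -77.0, 130.3]
tcp_rot: [-1.571, -0.001, -0.47]
contact_force: [0.4, -0.1, 0.6]
grip_width: 91.7
```

Request:
arm_command(deltas=[[0, 0, 0, 0], [0, 0, 0, 0], [0, 0, 0, 0], [0, 0, 0, 0]], claw=84)

```text
time: 8.7
tool_pos: [542.3, -77.2, 129.8]
tcp_rot: [-1.571, 0.0, -0.47]
contact_force: [-1.1, -1.3, 1.7]
grip_width: 66.4
```

Request:
arm_command(deltas=[[0, 0, 0, 0], [0, 0, 0, 0]])

```text
time: 8.9
tool_pos: [542.3, -77.1, 129.8]
tcp_rot: [-1.571, 0.0, -0.47]
contact_force: [-1.4, -1.9, 1.8]
grip_width: 66.0
```

Request:
arm_command(deltas=[[0.001, 0.002, 0.0005, 0], [0.0, 0.0, 0, 0], [0, 0, 0, 0]])

```text
time: 9.2
tool_pos: [543.3, -77.4, 128.1]
tcp_rot: [-1.572, 0.0, -0.47]
contact_force: [-4.2, -1.6, 7.5]
grip_width: 66.7
```

Request:
arm_command(deltas=[[0.001, 0.002, 0.0005, 0], [0.0, 0.0, 0, 0], [0, 0, 0, 0]])

```text
time: 9.5
tool_pos: [544.1, -77.5, 126.6]
tcp_rot: [-1.572, 0.0, -0.47]
contact_force: [-7.1, -2.1, 11.3]
grip_width: 66.1
```

Request:
arm_command(deltas=[[0.0005, 0.001, 0.0002, 0], [0.0, 0.0, 0, 0], [0, 0, 0, 0]])

```text
time: 9.8
tool_pos: [544.4, -77.5, 126.0]
tcp_rot: [-1.572, 0.001, -0.47]
contact_force: [-9.3, -2.5, 14.6]
grip_width: 66.2
```

Request:
arm_command(deltas=[[0, 0, 0, -4], [0.0, 0.0, 0, -4], [0, 0, 0, -4], [0, 0, 0, 0]])

```text
time: 10.2
tool_pos: [544.0, -77.2, 125.6]
tcp_rot: [-1.572, 0.002, -0.259]
contact_force: [-9.6, -0.2, 12.2]
grip_width: 65.9
```

Request:
arm_command(deltas=[[0, 0, 0, -4], [0.0, 0.0, 0, -4], [0, 0, 0, -4], [0, 0, 0, -4], [0, 0, 0, 0]])

```text
time: 10.7
tool_pos: [544.9, -77.6, 125.3]
tcp_rot: [-1.572, 0.0, 0.02]
contact_force: [-5.1, -2.8, 7.1]
grip_width: 65.7
```

Request:
arm_command(deltas=[[0.001, 0.002, 0, 0], [0, 0, 0, 0]])

```text
time: 10.9
tool_pos: [545.7, -77.5, 124.1]
tcp_rot: [-1.572, 0.0, 0.019]
contact_force: [-8.7, -1.3, 14.3]
grip_width: 64.9
```

```bash
python3 -c "
from h import *
o=bot.get_obs(); print(o['time'],o['contact_force'],o['moment'],o['grip_width'])
p=shot('wrist'); save(p,'w4.png')"
```

```text
10.9 [-8.67680042 -1.27570154 14.29019855] [-0.43436742  1.31888149 -0.04844701] 64.89410074264833
```

View pics/w4.png

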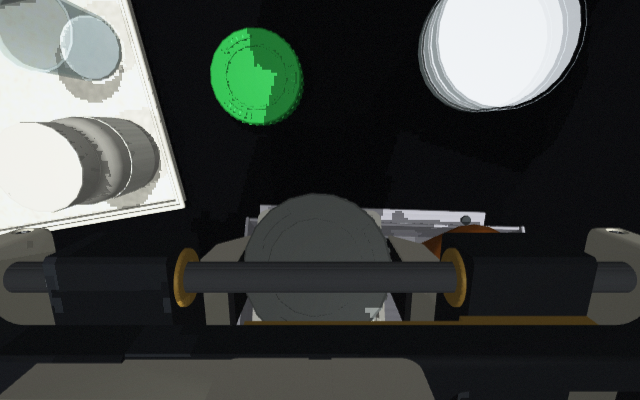

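Request:
arm_command(deltas=[[0, 0, 0, -4], [0.0, 0.0, 0, -4], [0, 0, 0, -4], [0, 0, 0, -4], [0, 0, 0, 0]])

```text
time: 11.45
tool_pos: [546.6, -78.3, 124.4]
tcp_rot: [-1.573, -0.001, 0.299]
contact_force: [-6.0, -4.6, 15.8]
grip_width: 64.2
```

Request:
arm_command(deltas=[[0, 0, 0, -4], [0.0, 0.0, 0, -4], [0, 0, 0, -4], [0, 0, 0, 0]])

```text
time: 11.85
tool_pos: [545.8, -79.0, 126.0]
tcp_rot: [-1.574, 0.001, 0.507]
contact_force: [-14.0, -5.5, 28.1]
grip_width: 63.6
```

```bash
python3 -c "
from h import *
o=bot.get_obs(); print(o['time'],T()[:3,3],o['contact_force'],o['moment'],o['grip_width'])
p=shot('wrist'); save(p,'w5.png')"
```

```text
11.85 [545.76884326 -78.95254739 126.00190965] [-14.02897887  -5.45076669  28.14466792] [-1.52662071  2.23327919 -0.90329186] 63.582596410954764
```

View pics/w5.png

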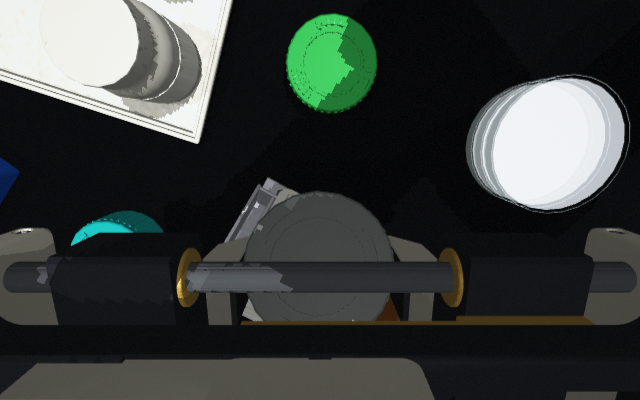

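Request:
arm_command(deltas=[[-0.002, -0.0044, 0.001, 0], [-0.002, -0.0044, 0.001, 0], [0, 0, 0, 0]])

```text
time: 12.2
tool_pos: [542.8, -77.9, 132.5]
tcp_rot: [-1.573, -0.002, 0.507]
contact_force: [1.7, -3.9, 4.3]
grip_width: 63.6
```

Request:
arm_command(deltas=[[-0.002, -0.0044, 0.001, 0], [-0.002, -0.0044, 0.001, 0], [0, 0, 0, 0]])

```text
time: 12.5
tool_pos: [536.9, -77.0, 140.3]
tcp_rot: [-1.57, 0.0, 0.508]
contact_force: [0.1, -1.0, -1.0]
grip_width: 63.4
```

Request:
arm_command(deltas=[[-0.004, -0.009, 0.0023, 0], [-0.004, -0.009, 0.0023, 0], [-0.004, -0.009, 0.0023, 0], [-0.002, -0.02, 0.001, 0], [0, -0.02, 0, 0]])

```text
time: 13.0
tool_pos: [520.3, -77.1, 208.4]
tcp_rot: [-1.57, 0.001, 0.507]
contact_force: [1.0, -0.7, -0.2]
grip_width: 63.5
```

Request:
arm_command(deltas=[[0, -0.02, 0, 0], [0, 0, 0, 0]])

```text
time: 13.2
tool_pos: [522.2, -77.6, 230.5]
tcp_rot: [-1.575, -0.004, 0.507]
contact_force: [0.6, 0.3, -0.9]
grip_width: 63.7
```

```bash
python3 -c "
from h import *
o=bot.get_obs(); print(o['time'],T()[:3,3],o['contact_force'],o['moment'],o['grip_width'])
p=shot('side'); im=p['img'][130:290,230:400]; cv2.imwrite('pics/s2.png',cv2.resize(im[:,:,::-1],None,fx=3.5,fy=3.5,interpolation=cv2.INTER_CUBIC))"
```

```text
13.2 [522.19910717 -77.55598769 230.52297556] [ 0.57163363  0.2901479  -0.93495003] [0.05752576 0.05221164 0.02286829] 63.73683132978287
```

View pics/s2.png

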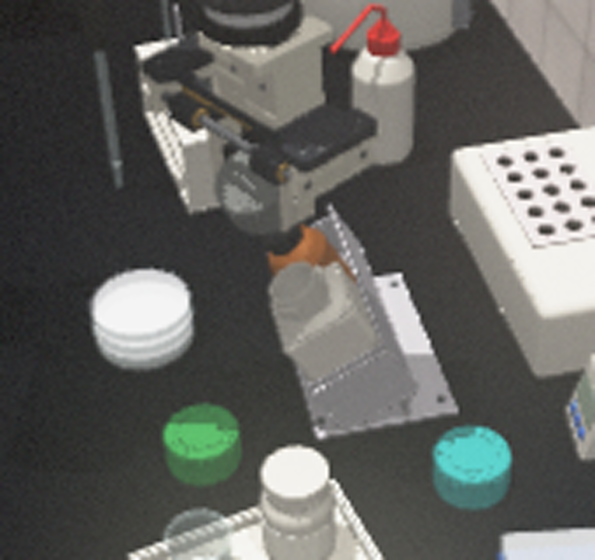

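```bash
python3 -c "
from h import *
print(bot.get_obs()['joint_positions'].round(2))"; python3 to.py 494 -374 150
```

```text
[-0.29  0.35  1.53  0.    1.26 -2.37]
13.25 [521.5 -77.4 228.7] 29.1 d [-168.3   78.8 -245.8]
```

Request:
arm_command(deltas=[[-0.024, 0, -0.035, 0], [-0.024, 0, -0.035, 0], [-0.024, 0, -0.035, 0], [-0.024, 0, -0.035, 0], [-0.024, 0, -0.035, 0]])

```text
time: 13.75
tool_pos: [500.3, -289.7, 225.9]
tcp_rot: [-1.568, 0.001, 0.507]
contact_force: [0.7, 0.1, -0.7]
grip_width: 63.7
```

Request:
arm_command(deltas=[[-0.024, 0, -0.035, 0], [-0.024, 0, -0.035, 8.3], [0, 0, 0, 8.3], [0, 0, 0, 8.3], [0, 0, 0, 8.3]])

```text
time: 14.25
tool_pos: [492.5, -373.0, 225.4]
tcp_rot: [-1.568, 0.002, -0.079]
contact_force: [1.3, -0.0, -0.6]
grip_width: 63.3
```

Request:
arm_command(deltas=[[0, 0.01, 0, 8.3], [0, 0.01, 0, 8.3], [0, 0.01, 0, 8.3], [0, 0.01, 0, 8.3], [0, 0.01, 0, 8.3]])

```text
time: 14.75
tool_pos: [492.7, -372.4, 175.3]
tcp_rot: [-1.571, 0.003, -0.802]
contact_force: [-0.1, -1.3, -1.1]
grip_width: 63.6
```

Request:
arm_command(deltas=[[0, 0.02, 0, 8.3], [0, 0.01, 0, 8.3], [0, 0, 0, 8.3], [0, 0, 0, 8.3], [0, 0, 0, 0]])

```text
time: 15.25
tool_pos: [492.7, -372.4, 145.8]
tcp_rot: [-1.572, 0.002, -1.377]
contact_force: [-0.2, 0.2, -0.2]
grip_width: 63.7
```

Request:
arm_command(deltas=[[0, 0, 0, 0], [0, 0, 0, 0]])

```text
time: 15.45
tool_pos: [493.2, -372.9, 146.9]
tcp_rot: [-1.571, 0.001, -1.373]
contact_force: [-0.7, 0.6, -0.8]
grip_width: 63.5
```

```bash
python3 to.py 494 -374 50; python3 -c "
from h import *
o=bot.get_obs(); print(o['contact_force'],o['grip_width'])
p=shot('wrist');save(p,'w6.png');print(find(p,'cap'),find(p,'cap_center'),find(p,'tray'),find(p,'jar'))"
```

```text
15.45 [ 493.2 -372.9  146.9] -78.7 d [ 1.3 96.9  0.6]
[-0.72797045  0.58201934 -0.7834827 ] 63.51289702842119
[(0.92, array([ 490. , -359.3,  166.2])), (0.87, array([ 652.9, -211. ,   34.2]))] [(0.81, array([ 488.3, -357.5,  167.8])), (0.65, array([ 420.7, -251.7,   17.9])), (0.64, array([ 652.6, -211.5,   33.4]))] [(0.55, array([ 475.9, -310.3,    5.4]))] [(0.6, array([ 503.7, -250.6,   92.3]))]
```

View pics/w6.png

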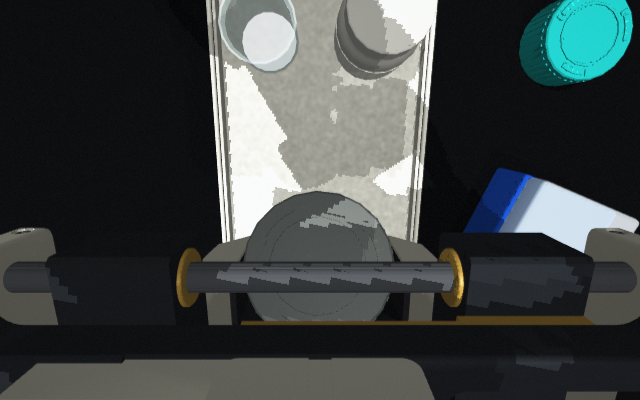

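Request:
arm_command(deltas=[[0, 0.04, 0, 0], [0, 0.035, 0, 0], [0, 0.027, 0, 0], [0, 0, 0, 0]])

```text
time: 16.1
tool_pos: [491.4, -371.2, 41.4]
tcp_rot: [-1.575, 0.007, -1.376]
contact_force: [-0.1, 0.1, 0.2]
grip_width: 63.6
```

Request:
arm_command(deltas=[[0, 0.005, 0, 0], [0, 0.005, 0, 0], [0, 0.004, 0, 0], [0, 0, 0, 0]])

```text
time: 16.5
tool_pos: [493.6, -373.2, 31.7]
tcp_rot: [-1.57, -0.0, -1.376]
contact_force: [0.5, -0.1, -0.5]
grip_width: 63.5
```

Request:
arm_command(deltas=[[0, 0.003, 0, 0], [0, 0.003, 0, 0], [0, 0, 0, 0]])

```text
time: 16.8
tool_pos: [493.2, -372.9, 24.9]
tcp_rot: [-1.571, 0.001, -1.376]
contact_force: [0.1, 0.3, -0.5]
grip_width: 63.9
```

Request:
arm_command(deltas=[[0, 0.002, 0, 0], [0, 0.002, 0, 0], [0, 0, 0, 0]])

```text
time: 17.1
tool_pos: [493.5, -373.4, 21.4]
tcp_rot: [-1.571, -0.001, -1.376]
contact_force: [0.6, -0.9, 2.1]
grip_width: 63.5
```

Request:
arm_command(deltas=[[0, 0.002, 0, 0], [0, 0.002, 0, 0], [0, 0, 0, 0]])

```text
time: 17.4
tool_pos: [494.0, -375.2, 19.2]
tcp_rot: [-1.569, -0.004, -1.376]
contact_force: [-3.0, -3.7, 10.5]
grip_width: 63.2
```

Request:
arm_command(deltas=[[0, 0.002, 0, 0], [0, 0.001, 0, 0], [0, 0, 0, 0]])

```text
time: 17.7
tool_pos: [494.6, -376.1, 17.4]
tcp_rot: [-1.568, -0.007, -1.376]
contact_force: [-3.5, -4.6, 14.3]
grip_width: 63.0
```

Request:
arm_command(deltas=[[0, -0.001, 0, 0], [0, 0, 0, 0]])

```text
time: 17.9
tool_pos: [494.6, -375.6, 17.6]
tcp_rot: [-1.568, -0.006, -1.376]
contact_force: [-1.2, -4.5, 10.2]
grip_width: 63.1
```

Request:
arm_command(deltas=[[0, 0, 0, 0], [0, 0, 0, 0], [0, 0, 0, 0], [0, 0, 0, 0], [0, 0, 0, 0]], claw=0)

```text
time: 18.4
tool_pos: [493.3, -372.8, 14.9]
tcp_rot: [-1.571, 0.001, -1.376]
contact_force: [-0.5, 0.1, 0.5]
grip_width: 91.2
```

Request:
arm_command(deltas=[[0, -0.02, 0, 0], [0, -0.04, 0, 0], [0, -0.05, 0, 0], [0, -0.05, 0, 0], [0, -0.05, 0, 0]])

```text
time: 18.9
tool_pos: [493.1, -372.7, 227.2]
tcp_rot: [-1.571, 0.0, -1.376]
contact_force: [0.9, -0.5, -0.3]
grip_width: 91.6
```

```bash
python3 -c "
from h import *
o=bot.get_obs(); print(o['time'],o['contact_force'],o['grip_width'],o['joint_positions'].round(2))
q=shot('scene')
for k in ['rack','pipette','pipette_teat','spatula','rod','cap','bottle_mouth']: print(k,find(q,k,4))
p=shot('side'); print(find(p,'cap'),find(p,'cap_center'),find(p,'bottle_mouth'))
a=cv2.resize(p['img'][190:370,250:400],None,fx=2.6,fy=2.6,interpolation=cv2.INTER_CUBIC); b=cv2.resize(q['img'][170:340,370:500],None,fx=2.75,fy=2.75,interpolation=cv2.INTER_CUBIC)
h=min(len(a),len(b)); cv2.imwrite('pics/s3.png',np.hstack([a[:h],b[:h]])[:,:,::-1])"; python3 to.py 518 265 300
```

```text
18.9 [ 0.86261894 -0.52754108 -0.33640047] 91.63487556361603 [-0.77  0.52  1.26  0.    1.36 -0.97]
rack [(0.74, array([ 502. , -362.3,   34.9])), (0.63, array([524.1, 342.1,  47.1]))]
pipette [(0.91, array([428.3, 289.3, 199.9])), (0.76, array([616.4, 296.9, 199.9])), (0.65, array([519.7, 267.7, 155.5]))]
pipette_teat [(0.94, array([430.8, 288.7, 199.8])), (0.79, array([614.9, 301.7, 194.6])), (0.73, array([523.2, 267.7, 157.8])), (0.31, array([522.1, 344.2,  43.7]))]
spatula [(0.79, array([508.5, 326.9, 155.8]))]
rod [(0.66, array([504.6, 388.4, 134.9]))]
cap [(0.82, array([ 663.9, -191. ,   30.4])), (0.71, array([ 498.2, -360.4,   33. ])), (0.58, array([ 450.7, -108.4,   33.5]))]
bottle_mouth [(0.78, array([570.6, -50.7, 115.4]))]
[(0.97, array([ 651.8, -220.4,   31.6])), (0.61, array([ 492.2, -386.4,   39.1]))] [(0.82, array([ 493.9, -388.7,   38.2])), (0.7, array([ 660.2, -215.9,   31.9]))] [(0.27, array([ 489. , -385.4,   38.2]))]
19.5 [ 493.2 -372.9  224.3] -78.8 d [-621.2  -74.9  147.7]
```

View pics/s3.png

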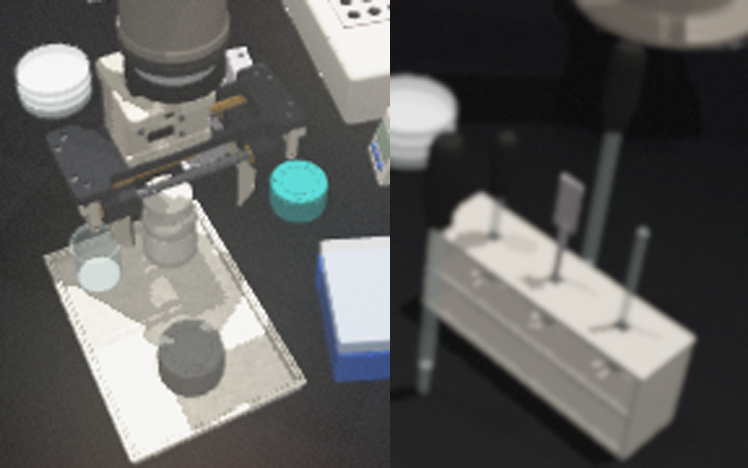

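Request:
arm_command(deltas=[[0, -0.05, 0, 0], [0, -0.045, 0, 0], [-0.043, 0, 0.0175, 0], [-0.043, 0, 0.0175, 0], [-0.043, 0, 0.0175, 0]])

```text
time: 20.0
tool_pos: [519.9, -235.1, 320.2]
tcp_rot: [-1.571, 0.0, -1.377]
contact_force: [1.2, -0.7, -0.3]
grip_width: 91.6
```

Request:
arm_command(deltas=[[-0.043, 0, 0.0175, 0], [-0.043, 0, 0.0175, 0], [-0.043, 0, 0.0175, 0], [-0.043, 0, 0.0175, 0], [-0.043, 0, 0.0175, 0]])

```text
time: 20.5
tool_pos: [564.2, -6.6, 320.1]
tcp_rot: [-1.571, 0.0, -1.376]
contact_force: [0.9, -1.5, 0.1]
grip_width: 91.9
```

Request:
arm_command(deltas=[[-0.043, 0, 0.0175, 0], [-0.043, 0, 0.0175, 0], [-0.043, 0, 0.0175, 0], [-0.043, 0, 0.0175, 0], [-0.043, 0, 0.0175, 0]], claw=144)

```text
time: 21.0
tool_pos: [608.4, 221.3, 320.0]
tcp_rot: [-1.571, -0.0, -1.376]
contact_force: [-0.2, -0.3, 0.2]
grip_width: 56.4
```

Request:
arm_command(deltas=[[-0.043, 0, 0.0175, -8.5], [0, 0, 0, -8.5], [0, 0, 0, -8.5], [0, 0, 0, -8.5], [0, 0, 0, -8.5]])

```text
time: 21.5
tool_pos: [617.1, 265.2, 319.6]
tcp_rot: [-1.572, 0.001, -0.628]
contact_force: [-0.7, -0.3, 0.1]
grip_width: 39.7
```

Request:
arm_command(deltas=[[0, 0, 0, -8.5], [0, 0, 0, -8.5], [0, 0, 0, -8.5], [0, 0, 0, -8.5], [0, 0, 0, -8.5]])

```text
time: 22.0
tool_pos: [617.2, 265.0, 319.8]
tcp_rot: [-1.571, 0.001, 0.114]
contact_force: [-0.3, 0.1, 0.2]
grip_width: 40.1
```

Request:
arm_command(deltas=[[0, 0, 0, 0], [0, 0, 0, 0]])

```text
time: 22.2
tool_pos: [617.2, 265.0, 320.0]
tcp_rot: [-1.571, 0.0, 0.104]
contact_force: [0.2, -0.9, -0.4]
grip_width: 39.6
```

```bash
python3 look.py w7.png pipette_teat pipette rack spatula rod; python3 to.py 518 265 300
```

```text
22.2 [[0.995, -0.0, -0.103, 617.189], [0.103, -0.0, 0.995, 264.951], [-0.0, -1.0, -0.0, 319.996], [0.0, 0.0, 0.0, 1.0]]
[[0.0, 0.97, 0.24, -65.51], [0.0, -0.24, 0.97, -149.94], [1.0, -0.0, -0.0, 0.81], [0.0, 0.0, 0.0, 1.0]] [[327.9, 0.0, 319.6], [0.0, 327.9, 207.3], [0.0, 0.0, 1.0]]
pipette_teat [(0.93, array([602.7, 291.6, 245.9])), (0.85, array([518.3, 262.2, 184.4])), (0.85, array([431.2, 284.6,  76.7]))]
pipette [(0.71, array([521. , 262.7, 186.9])), (0.7, array([600.6, 294.7, 245.7])), (0.66, array([431.8, 280.8,  72.9]))]
rack [(0.89, array([513.7, 320.4,  88.4]))]
spatula [(0.54, array([511.7, 323.2, 162.2]))]
rod [(0.71, array([502.3, 384. , 147.9]))]
22.5 [617.2 264.9 320.3] 6.1 d [-98.6  20.3  10.6]
```

View pics/w7.png

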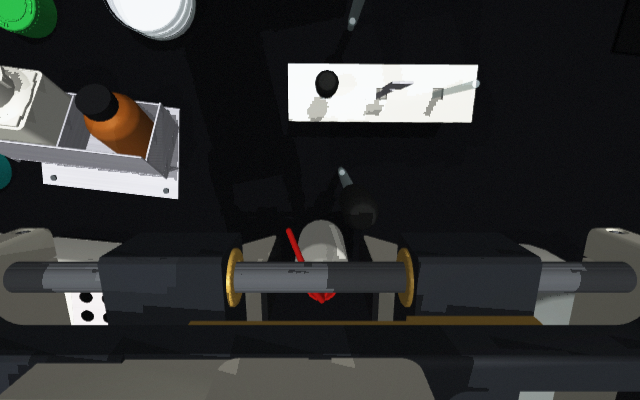

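```bash
python3 -c "
from h import *
p=shot('wrist')
def ray(u,v,z):
    d=p['c2w'][:3,:3]@np.linalg.inv(p['camera_matrix'])@np.r_[u,v,1]; o=p['c2w'][:3,3]; return (o+d*(z-o[2])/d[2]).round(1)
for r in vision.regions_of(p,'pipette_teat'):
    c=np.argwhere(r['mask']); print(r['confidence'],c.mean(0).round(1),c.min(0),c.max(0),len(c))
    u,v=c.mean(0)[::-1]; print([ray(u,v,z) for z in (180,187)])
print('rack',ray(289,65,89),ray(478,67,89),ray(472,122,89),ray(289,122,89))
"
```

```text
0.9 [204.  356.2] [168 337] [230 378] 1644
[array([618. , 299.3, 180. ]), array([616.4, 298.3, 187. ])]
0.71 [ 83.9 326.8] [ 71 316] [ 98 338] 497
[array([518.5, 261.3, 180. ]), array([519.3, 261.2, 187. ])]
0.67 [ 13.3 354.7] [  0 348] [ 30 364] 324
[array([463.6, 277.5, 180. ]), array([465.8, 277. , 187. ])]
rack [493.1 219.3  89. ] [473.6 422.9  89. ] [530.9 429.   89. ] [552.6 224.2  89. ]
```

Request:
arm_command(deltas=[[-0.033, 0.0, 0.0025, 0], [-0.033, 0.0, 0.0025, 0], [-0.0325, 0.0, 0.0025, 0], [0, 0, 0, 0], [0, 0, 0, 0]])

```text
time: 23.1
tool_pos: [518.4, 262.0, 321.2]
tcp_rot: [-1.571, -0.002, 0.108]
contact_force: [0.7, -0.4, 0.4]
grip_width: 40.1
```

```bash
python3 to.py 518.7 262 153
```

```text
23.1 [518.4 262.  321.2] 6.2 d [-0.000e+00  1.682e+02 -1.000e-01]
```

Request:
arm_command(deltas=[[0, 0.04, 0, 0], [0, 0.04, 0, 0], [0, 0.03, 0, 0], [0, 0.02, 0, 0], [0, 0.015, 0, 0]])

```text
time: 23.6
tool_pos: [519.3, 261.5, 173.1]
tcp_rot: [-1.571, 0.002, 0.107]
contact_force: [0.2, 0.3, 1.3]
grip_width: 40.0
```

Request:
arm_command(deltas=[[0, 0.015, 0, 0], [0, 0.008, 0, 0], [0, 0, 0, 0], [0, 0, 0, 0]])

```text
time: 24.0
tool_pos: [519.2, 261.9, 152.7]
tcp_rot: [-1.571, -0.001, 0.107]
contact_force: [-0.0, -0.2, 0.5]
grip_width: 40.0
```

Request:
arm_command(deltas=[[0, 0, 0, 0], [0, 0, 0, 0], [0, 0, 0, 0], [0, 0, 0, 0], [0, 0, 0, 0]], claw=225)

```text
time: 24.5
tool_pos: [518.7, 262.0, 152.8]
tcp_rot: [-1.57, -0.001, 0.108]
contact_force: [-0.3, -0.8, 2.9]
grip_width: 19.5
```

Request:
arm_command(deltas=[[0, -0.03, 0, 0], [0, -0.04, 0, 0], [0, -0.045, 0, 0], [0, -0.045, 0, 0], [0, -0.04, 0, 0]])

```text
time: 25.0
tool_pos: [518.2, 261.8, 354.7]
tcp_rot: [-1.57, -0.001, 0.108]
contact_force: [0.2, 1.1, -1.0]
grip_width: 19.8
```

```bash
python3 to.py 550.4 -77 330; python3 -c "
from h import *
o=bot.get_obs(); print(o['contact_force'],o['grip_width'])
for n in ('scene','side'):
    p=shot(n)
    for k in ('pipette_tip','pipette','pipette_teat','spatula','bottle_mouth'): print(n,k,find(p,k))"
```

```text
25.0 [518.2 261.8 354.7] 6.2 d [  -4.4   24.6 -340.3]
[ 0.17635878  1.07182785 -0.99717355] 19.781349212831522
scene pipette_tip [(0.94, array([608.1, 304.6, 200.6])), (0.93, array([523.6, 266.3, 320.3])), (0.78, array([426.1, 289.6, 194.8]))]
scene pipette [(0.98, array([425.8, 290.6, 198.7])), (0.97, array([518.7, 265.6, 323. ])), (0.97, array([618.4, 301.3, 197.6]))]
scene pipette_teat [(0.74, array([521.8, 267.8, 325.4])), (0.56, array([614.8, 300.3, 196.2])), (0.55, array([430.7, 287.6, 201.6]))]
scene spatula [(0.51, array([506.3, 327.8, 154.2]))]
scene bottle_mouth [(0.62, array([568.9, -51.3, 119.1])), (0.55, array([572.4,  39.3,  99.2]))]
side pipette_tip [(0.85, array([427.1, 278.9, 189.1])), (0.58, array([608.3, 293.2, 188.3])), (0.39, array([509.3, 258.1, 285.7]))]
side pipette [(0.66, array([612.8, 291.5, 186. ])), (0.64, array([424.3, 284.2, 190.9])), (0.2, array([ 772.1, -194.6,   34.9]))]
side pipette_teat [(0.67, array([605.4, 289.9, 189.7])), (0.64, array([ 499.2, -253.7,   63.8])), (0.52, array([425.8, 280.8, 186.3]))]
side spatula [(0.61, array([507.4, 318.3, 138.6])), (0.28, array([512.9, 256.1, 287.4]))]
side bottle_mouth [(0.8, array([ 559.2, -103.4,  113.7]))]
```

Request:
arm_command(deltas=[[0, 0, -0.025, 0], [0, 0, -0.045, 0], [-0.001, 0, -0.045, 0], [-0.001, 0, -0.045, 0], [-0.001, 0, -0.045, 0]])

```text
time: 26.1
tool_pos: [537.3, 56.1, 352.2]
tcp_rot: [-1.571, 0.0, 0.108]
contact_force: [0.2, -0.3, -0.5]
grip_width: 19.2
```

Request:
arm_command(deltas=[[-0.001, 0, -0.045, 0], [0, 0, -0.045, 0], [0, 0, -0.03, 0], [0, 0, -0.015, 0], [0, 0, 0, 0]])

```text
time: 26.6
tool_pos: [551.0, -78.0, 351.8]
tcp_rot: [-1.57, 0.001, 0.105]
contact_force: [-0.4, 0.8, 0.2]
grip_width: 19.1
```

```bash
python3 to.py 550.4 -77 304; python3 -c "
from h import *
for n in ('wrist','side','scene'):
    p=shot(n)
    for k in ('bottle_mouth','pipette_tip','bottle','pipette'): print(n,k,find(p,k),[ (np.argwhere(r['mask']).min(0).tolist(),np.argwhere(r['mask']).max(0).tolist()) for r in vision.regions_of(p,k)[:2]])"
```

```text
26.6 [551.  -78.  351.8] 6.0 d [-0.5 47.8  1. ]
wrist bottle_mouth [(0.66, array([561. , -82.1, 121.9]))] [([157, 287], [223, 348]), ([175, 364], [228, 417])]
wrist pipette_tip [(0.91, array([548.2, -77.5, 365.5])), (0.85, array([608.1, 290.9,  46.2])), (0.65, array([425.8, 278.8,  66.6]))] [([193, 301], [311, 340]), ([102, 572], [113, 639])]
wrist bottle [(0.8, array([559.8, -82.3, 119.7]))] [([156, 287], [223, 348])]
wrist pipette [(0.76, array([548.3, -78.6, 362.6])), (0.69, array([603.8, 292.3,  49.9])), (0.64, array([426.3, 278.8,  66.2]))] [([194, 299], [312, 340]), ([228, 544], [251, 584])]
side bottle_mouth [(0.63, array([ 559.9, -105.7,  111.6])), (0.41, array([544.9, -79.2, 285.4]))] [([204, 307], [237, 337])]
side pipette_tip [(0.69, array([545.4, -78.5, 284.1])), (0.67, array([426.9, 277.2, 187.3])), (0.43, array([612., 293.,  63.]))] [([146, 309], [185, 315]), ([123, 252], [182, 264])]
side bottle [(0.86, array([ 559.3, -100.7,  108.3]))] [([204, 307], [237, 337])]
side pipette [(0.61, array([426.7, 280.7, 191.5])), (0.42, array([548.2, -78. , 287.6]))] [([123, 252], [180, 264]), ([150, 308], [169, 312])]
scene bottle_mouth [(0.63, array([568.2, -53.9, 116.7])), (0.38, array([ 425.7, -245.4,   46.5]))] [([145, 244], [186, 333]), ([168, 290], [204, 324])]
scene pipette_tip [(0.61, array([427.3, 291. , 200.5])), (0.57, array([ 527. , -354.5,    3.1])), (0.55, array([606.5, 302.5, 200.7]))] [([184, 440], [266, 462]), ([82, 306], [150, 312])]
scene bottle [(0.93, array([575.1, -62.4, 115.6])), (0.48, array([ 515.3, -221.8,   73.2]))] []
scene pipette [(0.85, array([618.2, 300.8, 196.2])), (0.6, array([732.8, 295.4,  94.8])), (0.59, array([427.8, 293.4, 198.3]))] [([219, 380], [312, 397]), ([81, 306], [151, 313])]
```

Request:
arm_command(deltas=[[0, 0.02, 0, 0], [0, 0.02, 0, 0], [0, 0.0, 0, 0], [0, 0, 0, 0]])

```text
time: 28.35
tool_pos: [551.1, -76.7, 312.7]
tcp_rot: [-1.571, 0.0, 0.108]
contact_force: [0.5, 0.8, 1.1]
grip_width: 19.6
```

```bash
cat > comp.py <<'E'
from h import *
M=np.array([541.6,-77,135.6]); c,s=np.cos(np.radians(28)),np.sin(np.radians(28)); t=T(); tip=t[:3,3]-[0,0,149]; print(t[:3,3],tip)
out=[]
for n,(v0,v1,u0,u1),f in (('wrist',(130,300,250,400),2.6),('side',(150,250,280,360),4.4),('scene',(90,220,270,350),3.4)):
    p=shot(n); im=cv2.resize(p['img'],None,fx=f,fy=f,interpolation=cv2.INTER_CUBIC)
    for a in np.arange(0,6.28,.1):
        u,v=proj(p,M+22*np.array([np.cos(a)*c,np.sin(a),np.cos(a)*s]))*f; cv2.circle(im,(int(u),int(v)),1,(255,0,0),-1)
    u,v=proj(p,tip)*f; cv2.circle(im,(int(u),int(v)),4,(0,255,0),1)
    im=im[int(v0*f):int(v1*f),int(u0*f):int(u1*f)]; out.append(cv2.resize(im,(int(im.shape[1]*440/im.shape[0]),440)))
im=np.hstack(out); im=im[:,:]; k=min(1,800/im.shape[1]); cv2.imwrite('pics/c1.png',cv2.resize(im,None,fx=k,fy=k)[:,:,::-1])
E
python3 comp.py
```

```text
[551.06953965 -76.66158271 312.72921578] [551.06953965 -76.66158271 163.72921578]
```

View pics/c1.png

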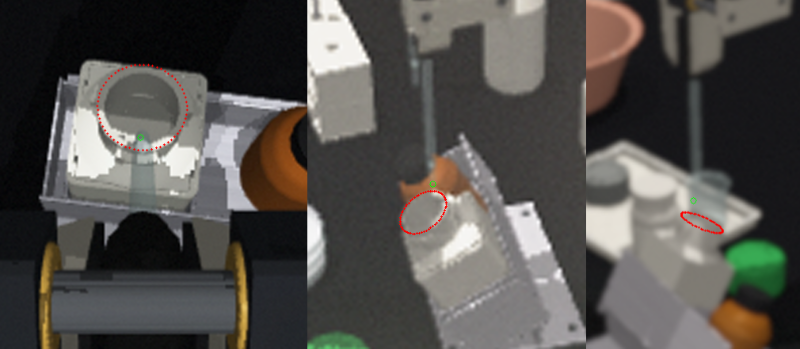

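Request:
arm_command(deltas=[[0, 0.015, 0, 0], [0, 0.015, 0, 0], [0, 0.01, 0, 0], [0, 0, 0, 0]])

```text
time: 28.9
tool_pos: [550.6, -76.5, 271.5]
tcp_rot: [-1.57, 0.002, 0.108]
contact_force: [0.1, 0.8, -0.3]
grip_width: 19.4
```

Request:
arm_command(deltas=[[0, 0.01, 0, 0], [0, 0.01, 0, 0], [0, 0.01, 0, 0], [0, 0, 0, 0]])

```text
time: 29.3
tool_pos: [550.2, -76.4, 240.5]
tcp_rot: [-1.57, 0.003, 0.108]
contact_force: [1.0, 0.2, -1.4]
grip_width: 19.3
```

Request:
arm_command(deltas=[[0, 0.01, 0, 0], [0, 0.005, 0, 0], [0, 0, 0, 0]])

```text
time: 29.6
tool_pos: [550.6, -76.5, 226.4]
tcp_rot: [-1.57, 0.002, 0.108]
contact_force: [-0.1, -0.1, -0.3]
grip_width: 19.6
```

Free so far; go the last stretch.

Request:
arm_command(deltas=[[0, 0.006, 0, 0], [0, 0.004, 0, 0], [0, 0.003, 0, 0], [0, 0, 0, 0]])

```text
time: 30.0
tool_pos: [550.8, -76.6, 213.8]
tcp_rot: [-1.57, 0.001, 0.108]
contact_force: [-0.1, -0.6, -0.6]
grip_width: 19.3
```

Request:
arm_command(deltas=[[0, 0.003, 0, 0], [0, 0.003, 0, 0], [0, 0, 0, 0]])

```text
time: 30.3
tool_pos: [551.0, -76.6, 208.0]
tcp_rot: [-1.571, -0.0, 0.108]
contact_force: [0.3, 1.2, -0.0]
grip_width: 19.4
```

Request:
arm_command(deltas=[[0, 0.003, 0, 0], [0, 0, 0, 0], [0, 0, 0, 0]])

```text
time: 30.6
tool_pos: [551.4, -76.7, 205.4]
tcp_rot: [-1.571, -0.001, 0.108]
contact_force: [2.0, -0.1, -0.5]
grip_width: 19.7
```

Request:
arm_command(deltas=[[0, 0, 0, 0], [0, 0, 0, 0], [0, 0, 0, 0], [0, 0, 0, 0], [0, 0, 0, 0]], claw=130)

```text
time: 31.1
tool_pos: [550.9, -76.6, 205.3]
tcp_rot: [-1.571, 0.0, 0.108]
contact_force: [0.3, 0.3, 1.2]
grip_width: 44.9
```

Request:
arm_command(deltas=[[0, 0, 0, 0], [0, 0, 0, 0], [0, 0, 0, 0], [0, 0, 0, 0], [0, 0, 0, 0]], claw=60)

```text
time: 31.6
tool_pos: [551.0, -76.6, 205.3]
tcp_rot: [-1.571, -0.0, 0.108]
contact_force: [0.4, 0.3, 0.3]
grip_width: 70.0
```

Request:
arm_command(deltas=[[0, -0.02, 0, 0], [0, -0.03, 0, 0], [0, -0.04, 0, 0], [0, -0.04, 0, 0], [0, -0.02, 0, 0]])

```text
time: 32.1
tool_pos: [551.6, -76.8, 359.3]
tcp_rot: [-1.573, -0.005, 0.108]
contact_force: [-0.1, 0.1, 0.6]
grip_width: 69.8
```

Request:
arm_command(deltas=[[0, 0, 0, 0], [0, 0, 0, 0], [0, 0, 0, 0]])

```text
time: 32.4
tool_pos: [550.5, -76.5, 353.5]
tcp_rot: [-1.57, 0.003, 0.108]
contact_force: [-1.1, -0.3, -0.4]
grip_width: 70.7
```

```bash
python3 -c "
from h import *
o=bot.get_obs(); print(o['time'],o['tool_pos'],o['contact_force'],o['grip_width'])
for n in ('wrist','side','scene'):
    p=shot(n); save(p,'f_'+n+'.png')
    for k in ('bottle_mouth','pipette_teat','pipette_tip','pipette','cap','jar','beaker','amber','spatula','rod','dishes'): print(n,k,find(p,k))"
```

```text
32.4 [550.46906343 -76.51841513 353.51217326] [-1.11176742 -0.31025592 -0.41527905] 70.66267299908597
wrist bottle_mouth [(0.76, array([567.5, -83.3, 123.8]))]
wrist pipette_teat [(0.97, array([520.8, -76.6, 191.7])), (0.76, array([429.1, 280.6,  73.8])), (0.56, array([603.1, 294.4,  35.6]))]
wrist pipette_tip [(0.69, array([426.2, 278.8,  66.2])), (0.57, array([522.4, -72.4, 195.1])), (0.4, array([604. , 294. ,  36.8]))]
wrist pipette [(0.81, array([521.9, -77. , 194.2])), (0.77, array([430. , 280.7,  68.2])), (0.64, array([601.5, 291.6,  40.7]))]
wrist cap [(0.78, array([ 647. , -205.8,   33.5])), (0.64, array([ 491. , -374.2,   35.6])), (0.64, array([ 452.2, -124.5,   36.2]))]
wrist jar [(0.79, array([ 503.4, -228.7,   90.4]))]
wrist beaker [(0.93, array([ 421.9, -262.6,   30.5])), (0.63, array([ 641.9, -380.7,   65.6])), (0.16, array([617. , -28.3,  36.2]))]
wrist amber [(0.62, array([570.9,  17.5, 101. ]))]
wrist spatula [(0.6, array([511.3, 321.4,  96.5]))]
wrist rod []
wrist dishes [(0.6, array([424.8,  35.3,  42.8]))]
side bottle_mouth [(0.97, array([ 559.1, -106.5,  109.9]))
[... 1284 characters left out ...]
9, 296. , 199.3])), (0.61, array([425.8, 290.8, 198.6])), (0.51, array([526.2, -66.4, 174.5]))]
scene cap [(0.9, array([ 451.3, -108.6,   35.2])), (0.64, array([ 504.4, -359.5,   33.6])), (0.58, array([ 663.7, -187.4,   28.9]))]
scene jar [(0.94, array([ 515.5, -221.4,   72.1])), (0.72, array([ 500.1, -363.2,   34.2])), (0.72, array([734. , 294. ,  96.7]))]
scene beaker [(0.71, array([ 426.8, -255. ,   47.9]))]
scene amber [(0.62, array([571.1,  37.8,  98.8]))]
scene spatula [(0.65, array([510.4, 326.3, 151.6]))]
scene rod [(0.65, array([504.9, 384.7, 136.9])), (0.31, array([ 429.7, -254.6,   47.6]))]
scene dishes [(0.7, array([438.7,  54.1,  49.6])), (0.19, array([ 517. , -222.4,   69.6]))]
```

```bash
python3 -c "
from h import *
print(job.close_job())"
```

```text
the job is handed in; nothing more can be done
None
```

The job is handed in at about 34 s of robot time. I did both parts, and my last checks fit the goal, but the hand-in gives no verdict.

**Cap:** The interface only let me shift the tool and turn it about its own axis, so the gripper stayed pointing straight down. I gripped the leaning cap across its sides and pressed it down its axis with about 15–17 N. I then turned it about 56° counter-clockwise and lifted it along the axis. It was set down flat, right way up, in the free half of the tray, and a picture after release confirmed that.

**Pipette:** I took the small pipette out of the rack by its teat and lowered it about 75 mm below the mouth before releasing it. It slid further in on its own.

**Last checks (the three cameras' networks, read without viewing a last picture):**
- **Pipette:** the teat sits about 46 mm above the mouth, which puts the tip roughly 114 mm below it (60 mm needed).
- **Cap:** all three cameras place it on the tray near (493, -374) mm.
- **Bottle:** its mouth matched its first measured place in the wrist and side views just before the pipette went in, and the network readings had not moved after release.
- **Other things:** the jar, beaker, amber bottle, dishes, spatula and rod read where they were at the start. I did not check the wash bottle, timer and tip box again, but the arm never came near them.

**What was less clean:**
- **Turning the cap:** the axial push fell to about 9 N mid-turn, so I pressed a little further. The upward force then peaked at 28 N at the end of the turn, perhaps from a fingertip on the bottle's shoulder or the cap tilting. I did not measure the cap's angle and depth directly, so step 1 is inferred from the forces and the cap coming free.
- **Scene camera:** it put the mouth about 5 mm off from the other two cameras, so I trusted those.

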